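# Hold a sample slip flush on a tilted stone face

### The arm

A 6-joint arm with a two-finger parallel gripper is mounted at the origin on the work surface. World frame = base frame: x ahead of the robot, y to its left, z up, the work surface at z = 0. Lengths are in m, angles in rad, forces in N, time in s.
With the tool pointing down it reaches from about 0.35 to 0.775 m from the base axis. Payload 5.5 kg.
Tool frame: the origin (TCP) lies at the very end of the fingers, on their centre line; the grasp point (between the pads) lies 19 mm behind it; z points along the fingers, y is the line along which they close (so a half turn about z gives the same grasp; the last joint's range is limited). The gripper opens to 85 mm and grips with 20 to 120 N. Pads are 22 mm wide; open, the fingers measure 114 mm over their backs; the gripper's body (76 mm by 85 mm) begins 54 mm behind the grasp point. The pads swing forward as they close: fully open they stand 13 mm farther back than shut.
Start: joints at [1.009, 0.313, 0.046, 1.304, 0, 1.431], TCP at [0.235, 0.525, 0.231] pointing down, gripper open.
Joint ranges: [-2.76, 2.76], [-0.86, 1.69], [-1.03, 1.26], [-2.2, 2.34], [-1.47, 1.5], [-3.14, 3.14]. Speed limits (rad/s): [2.57, 2.57, 3.14, 3.14, 3.14, 3.14].

### API

Orientations are given as a unit quaternion [w, x, y, z].
In Python, from workcell import env, imaging, ticket gives the robot as it stands. The module is installed in compiled form; this text tells all that it offers.
- The arm moves only by the tool apply_moves, never from a script. Its argument "rows" is a list of rows, each an object with "xyz": the shift along the tool's x, y, z in mm, a list of three; "turn": the turn, a rotation vector about the tool's x, y, z in rad, a list of three; "grip": the opening, from 0 (shut) to 1 (fully open). A call has 1 to 12 rows; each row is the pose to reach, as a shift and turn from the pose commanded when the call began, along the tool's axes at that moment; what a row does not reach only later rows make up. A row lasts 1/12 s, in which the tool goes at most 41.7 mm and 7.16 degrees, less where a joint would pass 70% of its speed; a pose out of reach is approached as far as the arm can. A call with a gripper value outside its range is refused whole. The fingers move at their own pace and stop on an object; "force" is the grip in N (left out, the last holds). Time passes only in rows, so rows that repeat a pose let the fingers close. It gives the time, the measured TCP pose, the force, the opening and the grip force at its end, in the units of the state.
- env.get_state(): the state, without advancing time (a new reading comes with each control period).
- imaging.read_camera(name): name is "scene" or "top"; returns a dict with "color" (420x560x3 uint8, blue, green, red), "z_map" (420x560 float32, m along the optical axis (not along the pixel's ray), 0 where there is no reading), "camera_matrix" (3x3 intrinsics, pixels), "view" (4x4, takes a point from world to camera coordinates). Camera axes: x right, y down, z forward; pixel columns grow to the right and rows downward; lengths in m; the calibration is good to about 2 mm. A picture is of the moment at which its call begins.
- ticket.hand_in(): hands the job in; it is judged then, once.
The state is a dict: "clock": time; "joint_pos": joint angles; "qvel": joint speeds; "tau": joint torques, N m; "tcp_pos": TCP position; "orientation": TCP orientation; "wrist_force": force on the tool from outside, world axes, zero at the start; "ft_torque": the same for the moment, N m; "finger_gap": finger opening in m; "grip_force": force on a finger pad.
Only numpy, scipy, OpenCV 4.12 (cv2) and the standard library are available. Lean on these libraries where they do the work, as an engineer would, in place of code of your own. Each camera call takes 0.05 s, during which the arm holds its last target. There are 200 camera calls.

### The job

Pull the sloping front of the plywood sample case down by its handle until it stands at least upright, leave it open, and take out the rectangular sample slip by its wooden bar, leaving the round sample in the case. Lay the slip's flat underside against the middle of the dressed stone's sloping face, its long side running up the slope and square with the stone, tilting it to match so that it sits flush all over, and press it on gently. Finish while still gripping and pressing it there; don't let go, and leave the other things on the bench alone.

Things in the scene. Friction and masses are not known exactly. Their poses are not given: they have to be found in the camera images.
- case: Plywood sample case fixed to the bench, left or right of the stone, 200 (x) x 280 (y) mm, open on top under a sloping fall front. Origin: centre of its underside; x points from its low front edge to its tall back (roughly away from the robot), z up. Walls 10 mm thick; inner floor 10 mm above the bench; front wall 44 mm high, back wall 128 mm, sides sloping between.
- front (a joint): The case's fall front, 276 mm wide, 219 mm long, 8 mm thick, hinged on the front rim. 0 = shut, rising 0.42 rad above level towards the back; grows as its upper edge is pulled up, over and down towards the robot; 1.15 = upright, 1.5 = stop, leaning out. Starts between 0 and 0.2. The hinge is stiff (0.4 N m of friction): the front stays where it is left.
- front_handle (a point): Middle of the front's handle: a round steel bar along the case's y axis, 110 mm long (posts at its ends), standing 35 mm off the outer face of the front, 200 mm from the hinge line and 19 mm short of the front's upper edge.
- front_hinge (a point): Point on the hinge line of the front, at mid width, 46 mm above the bench. The hinge runs along the case's y axis.
- slip: Sample slip, loose, 0.14 to 0.21 kg: stone plate 80 (x) x 60 (y) x 12 mm with a wooden bar grip on its middle, 38 (x) x 14 (y) x 36 mm high, top 48 mm above the underside. Origin: centre of the flat underside; z up through the grip. Lies flat on the case's floor, long side roughly along the case's x, in the left or right half.
- disc: Round stone sample, loose, 66 mm diameter, 12 mm thick, with a 20 mm round knob 16 mm high on top; lies in the other half of the case. Origin: centre of its underside. It stays there.
- stage: Tilting work holder fixed to the bench: steel base 200 (x) x 170 (y) mm with side cheeks, carrying the dressed stone block. Origin: centre of its underside; x points from the slope's low edge towards its high edge (roughly away from the robot), z up.
- face (a point): Middle of the stone's flat sloping upper face, 140 (x, up the slope) x 130 (y) mm. Its x axis points up the slope, its z axis straight out of the face. The face looks towards the robot and upwards, 0.25 to 0.55 rad from level (different each time); the holder is locked and does not give.
- chisel: Steel chisel 180 mm long lying on the bench, leave alone. Origin under its middle.
- point: Steel chisel 160 mm long lying at the back, leave alone. Origin under its middle.
- mallet: Wooden mallet, head 90 mm long and 84 mm across, leave alone. Origin below the handle's head end.
- pencil: Flat carpenter's pencil 170 mm long, leave alone. Origin under its middle.
- offcut: Rough stone offcut 90 x 70 x 75 mm at the back, leave alone. Origin under its middle.
- square: Try square, 150 mm blade, at the back, leave alone. Origin at the stock, underside.
- mug: White mug 76 mm across, 90 mm high, at the left side, leave alone. Origin under its middle.

How it is judged:
By the outcome, as a careful person would: the job done as asked, in the order asked, and still so for the second after the job is handed in, while the arm keeps its last pose, push and grip.
It also fails if it takes over 58 s, if anything falls off the work surface, if the arm or the gripper's body presses on something with over 40 N, if the wrist force passes 120 N, or if a joint passes its speed limit or range.

## Working session

There is one attempt and no reset: what is moved stays moved. The work goes in short steps, Python scripts to look and compute and a tool call to move; the robot and the scene stay as the last step left them, time stands still between calls to the robot, and variables do not carry over. Pictures are saved under pics/ and viewed, at most 10 in all, crops included, and the job is handed in when it is done.

Besides the shell and the picture viewer there is one more tool, called after "Emit:" in YAML: its name, and indented under it one key for each argument. apply_moves: Moves the arm, as the interface text tells. Its arguments: {"type":"object","properties":{"rows":{"type":"array"},"force":{"type":"number"}},"required":["rows"]}

```bash
ls; mkdir -p pics; python3 - <<'E'
from workcell import env, imaging
import cv2,numpy as np
for n in("scene","top"):
    r=imaging.read_camera(n); cv2.imwrite(f"pics/{n}0.png",r["color"]); np.savez(f"{n}0.npz",**r)
    V=r["view"]; print(n,r["camera_matrix"].tolist(),(-V[:3,:3].T@V[:3,3]).round(3),V[:3,:3].round(3).tolist())
print(env.get_state())
E
```

```text
pics
scene [[421.75815436004257, 0.0, 281.95323472869705], [0.0, 421.75815436004257, 213.85514612248275], [0.0, 0.0, 1.0]] [1.307 0.208 1.005] [[-0.243, 0.97, -0.004], [0.744, 0.184, -0.643], [-0.623, -0.159, -0.766]]
top [[516.7332922925135, 0.0, 279.0714976273554], [0.0, 516.7332922925135, 209.2606143660969], [0.0, 0.0, 1.0]] [0.405 0.048 1.616] [[0.027, -1.0, 0.003], [-0.993, -0.027, -0.112], [0.112, -0.0, -0.994]]
{'clock': 0.1, 'joint_pos': array([1.00940207e+00, 3.13917896e-01, 4.50940792e-02, 1.30360627e+00,
       3.43769246e-05, 1.43120076e+00]), 'qvel': array([-0.00058275, -0.00190258,  0.00270522,  0.00125433,  0.00172765,
       -0.00065878]), 'tau': array([ 2.74660189e-03, -4.81724346e+01,  2.99245155e+01,  1.27028799e-02,
       -6.74884404e-05, -1.62009098e-05]), 'tcp_pos': array([0.23515826, 0.52421547, 0.23050287]), 'orientation': array([-2.96629223e-04,  2.09339349e-01,  9.77842712e-01, -7.61313302e-04]), 'wrist_force': array([ 0.06962661, -0.49911456, -0.61064813]), 'ft_torque': array([-0.02158307,  0.03647285,  0.00464067]), 'grip_force': 0.0, 'finger_gap': 0.08507616635299388}
```

View pics/scene0.png

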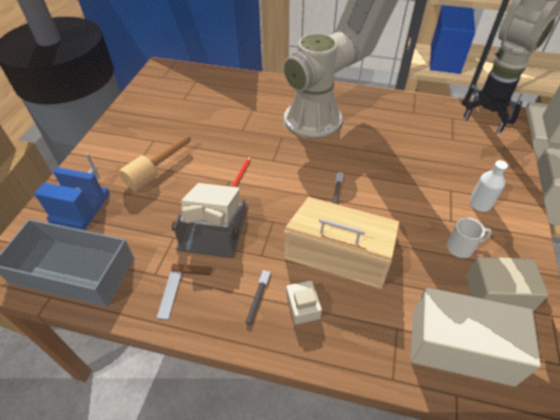

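View pics/top0.png

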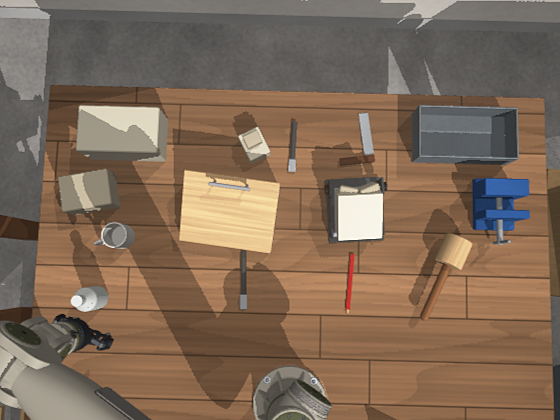

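The top view shows the case lid at about (180–280, 170–252) with its handle at about (229, 183). The stone face is at about (336–384, 190–241). The chisel at (243, 280) lies in front of the case and the pencil at (350, 282) in front of the stage.

```bash
cat > h.py <<'E'
import numpy as np,cv2
from scipy.spatial.transform import Rotation as R
from workcell import env, imaging
def cloud(r):
    K,V,z=r["camera_matrix"],r["view"],r["z_map"]
    v,u=np.mgrid[:z.shape[0],:z.shape[1]]
    c=np.dstack([(u-K[0,2])*z/K[0,0],(v-K[1,2])*z/K[1,1],z])
    return (c-V[:3,3])@V[:3,:3]
def plane(P,it=4,tol=.004):
    P=P.reshape(-1,3); Q=P
    for _ in range(it):
        c=np.median(Q,0) if _==0 else Q.mean(0); n=np.linalg.svd(Q-c,full_matrices=False)[2][2]; n*=np.sign(n[2])
        Q=P[abs((P-c)@n)<max(tol,.02/(1+_)**2)]
    return c,n,Q
def tcp():
    s=env.get_state(); q=s["orientation"]; return s["tcp_pos"],R.from_quat([q[1],q[2],q[3],q[0]])
def plan(p,Rt):
    "shift mm and turn rotvec in the present tool frame to reach world pose"
    p0,R0=tcp(); return (R0.inv().apply(np.array(p)-p0)*1000).round(1),(R0.inv()*Rt).as_rotvec().round(4)
def tool(z,y):
    z=np.array(z)/np.linalg.norm(z); y=np.array(y)-np.dot(y,z)*z; y/=np.linalg.norm(y)
    return R.from_matrix(np.c_[np.cross(y,z),y,z])
E
python3 - <<'E'
from h import *
for n in("top","scene"):
    r=dict(np.load(n+"0.npz")); P=cloud(r); print(n)
    def rect(Q,c,nn,name):
        # fit rectangle in plane
        x=np.array([1,0,0])-nn[0]*nn; x/=np.linalg.norm(x); y=np.cross(nn,x)
        uv=np.c_[(Q-c)@x,(Q-c)@y].astype(np.float32)*1000
        (cx,cy),(w,h),a=cv2.minAreaRect(uv); print(name,"plane n",nn.round(3),"tilt",np.arccos(nn[2]).round(3),"rect ctr",(c+x*cx/1e3+y*cy/1e3).round(4),"size",round(w),round(h),"ang",round(a,1))
        b=cv2.boxPoints(((cx,cy),(w,h),a)); print((c+np.outer(b[:,0],x)/1e3+np.outer(b[:,1],y)/1e3).round(4).tolist())
    lid=P[195:245,190:270] if n=="top" else P[232:250,310:375]
    c,nn,_=plane(lid)
    reg=np.zeros(P.shape[:2],bool)
    if n=="top": reg[160:262,170:290]=1
    else: reg[195:285,275:405]=1
    d=(P-c)@nn
    m=(reg&(abs(d)<.004)&(P[...,2]>.04)&(r["z_map"]>0)).astype(np.uint8); m=cv2.morphologyEx(m,cv2.MORPH_OPEN,np.ones((3,3)))
    rect(P[m>0],c,nn,"lid")
    hm=reg&(d>.02)&(d<.05)&(P[...,2]>.09); H=P[hm]; print("handle",len(H),np.median(d[hm]).round(4),H.mean(0).round(4),H.min(0).round(3),H.max(0).round(3))
    fr=P[200:235,345:375] if n=="top" else P[193:205,200:230]
    c,nn,_=plane(fr)
    reg[:]=0
    if n=="top": reg[180:248,325:392]=1
    else: reg[180:225,175:250]=1
    d=(P-c)@nn; m=(reg&(abs(d)<.004)).astype(np.uint8); m=cv2.morphologyEx(m,cv2.MORPH_OPEN,np.ones((3,3)))
    k,l,st,_=cv2.connectedComponentsWithStats(m); m=l==1+st[1:,4].argmax()
    rect(P[m],c,nn,"face")
E
```

```text
top
lid plane n [-0.416  0.049  0.908] tilt 0.432 rect ctr [0.564  0.1981 0.0982] size 275 221 ang 82.9
[[0.4489, 0.0724, 0.0523], [0.6481, 0.0501, 0.1447], [0.679, 0.3237, 0.1442], [0.4799, 0.3461, 0.0518]]
handle 167 0.0384 [0.6305 0.1887 0.1713] [0.62  0.131 0.156] [0.646 0.249 0.181]
face plane n [-0.439 -0.037  0.898] tilt 0.456 rect ctr [ 0.5905 -0.159   0.1322] size 33 75 ang 26.6
[[0.5619, -0.1323, 0.1194], [0.5923, -0.2002, 0.1314], [0.619, -0.1857, 0.1451], [0.5887, -0.1178, 0.1331]]
scene
lid plane n [-0.492 -0.144  0.859] tilt 0.538 rect ctr [0.5888 0.2691 0.106 ] size 82 270 ang 53.1
[[0.4733, 0.3275, 0.0497], [0.6612, 0.1498, 0.1275], [0.7043, 0.2106, 0.1624], [0.5163, 0.3883, 0.0846]]
handle 1042 0.0325 [0.6034 0.1173 0.127 ] [0.524 0.044 0.09 ] [0.658 0.247 0.177]
face plane n [-0.429 -0.036  0.903] tilt 0.445 rect ctr [ 0.5593 -0.193   0.1174] size 146 130 ang 4.8
[[0.4889, -0.1329, 0.0863], [0.4987, -0.2628, 0.0858], [0.6298, -0.2532, 0.1484], [0.6199, -0.1232, 0.1489]]
```

```bash
python3 - <<'E'
from h import *
print(plan([.628,.190,.235],tool([0,0,-1],[.9937,-.112,0])))
# face refine: white mask in both views
for n,(a,b,c_,d_) in {"top":(170,250,320,395),"scene":(175,240,170,255)}.items():
    r=dict(np.load(n+"0.npz")); P=cloud(r); hsv=cv2.cvtColor(r["color"],cv2.COLOR_BGR2HSV)
    m=np.zeros(P.shape[:2],np.uint8); m[a:b,c_:d_]=((hsv[...,1]<60)&(hsv[...,2]>170))[a:b,c_:d_]
    m=cv2.morphologyEx(m,cv2.MORPH_OPEN,np.ones((3,3))); k,l,st,_=cv2.connectedComponentsWithStats(m); i=1+st[1:,4].argmax(); print(n,st[i])
    q=P[l==i]; c,nn,Q=plane(q,it=6,tol=.003); print(nn.round(4),np.arccos(nn[2]).round(4),np.arctan2(-nn[1],-nn[0]).round(3),c.round(4),len(q),len(Q))
    u=np.array([1,.079,0]);u=u-u@nn*nn;u/=np.linalg.norm(u);w=np.cross(nn,u)
    uv=np.c_[(Q-c)@u,(Q-c)@w]; (cx,cy),s,ang=cv2.minAreaRect((uv*1000).astype(np.float32))
    print("ctr",(c+u*cx/1e3+w*cy/1e3).round(4),s,ang, np.percentile(uv,[.5,99.5],axis=0).round(4).tolist())
E
```

```text
(array([-495.2, -144.1,   -4.4]), array([-1.6000e-03,  8.0000e-04,  1.2612e+00]))
top [ 338  194   45   47 2007]
[-0.4414 -0.0352  0.8966] 0.4587 0.08 [ 0.5606 -0.1892  0.1164] 2007 1330
ctr [ 0.558  -0.1895  0.1151] (129.0816650390625, 140.3164520263672) 89.8818130493164 [[-0.0713, -0.0641], [0.0663, 0.0643]]
scene [ 182  184   57   33 1249]
[-0.4323 -0.0352  0.901 ] 0.4486 0.081 [ 0.5672 -0.1902  0.1211] 1249 848
ctr [ 0.5603 -0.1918  0.1177] (142.81983947753906, 127.93948364257812) 0.09613928943872452 [[-0.0746, -0.0639], [0.0622, 0.0622]]
```

Emit:
apply_moves:
  rows:
    - {"xyz": [-40, -12, 0], "turn": [0, 0, 0.1], "grip": 0.7}
    - {"xyz": [-80, -24, 0], "turn": [0, 0, 0.2], "grip": 0.7}
    - {"xyz": [-120, -35, 0], "turn": [0, 0, 0.31], "grip": 0.6}
    - {"xyz": [-160, -47, -10], "turn": [0, 0, 0.42], "grip": 0.6}
    - {"xyz": [-200, -58, -10], "turn": [0, 0, 0.53], "grip": 0.6}
    - {"xyz": [-240, -70, -10], "turn": [0, 0, 0.64], "grip": 0.6}
    - {"xyz": [-280, -82, -10], "turn": [0, 0, 0.75], "grip": 0.6}
    - {"xyz": [-320, -93, -10], "turn": [0, 0, 0.86], "grip": 0.6}
    - {"xyz": [-360, -105, -10], "turn": [0, 0, 0.97], "grip": 0.6}
    - {"xyz": [-400, -117, -10], "turn": [0, 0, 1.08], "grip": 0.6}
    - {"xyz": [-440, -128, -10], "turn": [0, 0, 1.18], "grip": 0.6}
    - {"xyz": [-475, -138, -5], "turn": [0, 0, 1.26], "grip": 0.6}

```text
clock: 1.1
tcp_pos: [0.6142, 0.2023, 0.2367]
orientation: [0.0, 0.747, 0.665, 0.0]
wrist_force: [0.5, 0.5, 0.9]
finger_gap: 0.0511
grip_force: 0.0
```

```bash
python3 - <<'E'
from h import *
print(plan([.628,.190,.167-.019],tool([0,0,-1],[.9937,-.112,0])), env.get_state()["joint_pos"].round(2),env.get_state()["tcp_pos"])
E
```

```text
(array([-10.6,  15. ,  88.7]), array([ 0.0011, -0.0003, -0.0045])) [ 0.19  0.46  0.27  1.38 -0.    1.88] [0.61421914 0.20225589 0.23666594]
```

Emit:
apply_moves:
  force: 25
  rows:
    - {"xyz": [-11, 15, 20], "turn": [0, 0, 0], "grip": 0.55}
    - {"xyz": [-11, 15, 45], "turn": [0, 0, 0], "grip": 0.55}
    - {"xyz": [-11, 15, 65], "turn": [0, 0, 0], "grip": 0.55}
    - {"xyz": [-11, 15, 80], "turn": [0, 0, 0], "grip": 0.55}
    - {"xyz": [-11, 15, 88], "turn": [0, 0, 0], "grip": 0.55}
    - {"xyz": [-11, 15, 88], "turn": [0, 0, 0], "grip": 0.55}

```text
clock: 1.6
tcp_pos: [0.6244, 0.1913, 0.1455]
orientation: [-0.001, 0.745, 0.667, -0.002]
wrist_force: [-0.3, -0.1, -0.5]
finger_gap: 0.047
grip_force: 0.0
```

```bash
python3 - <<'E'
from h import *
r=imaging.read_camera("scene"); cv2.imwrite("pics/a.png",cv2.resize(r["color"][170:300,260:430],None,fx=4,fy=4)); s=env.get_state(); print(s["tcp_pos"],s["wrist_force"])
E
```

```text
[0.62517752 0.1915831  0.14726738] [-0.21720599 -0.00707159  0.45692992]
```

View pics/a.png

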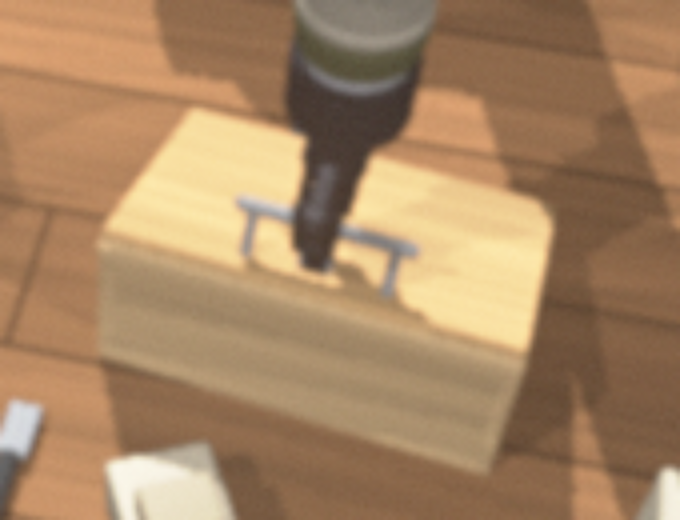

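The bar runs from (240, 203) to (415, 248) in the crop. The fingers straddle it at its middle, around (318, 235). I'll close on it.

Emit:
apply_moves:
  force: 25
  rows:
    - {"xyz": [0, 0, 0], "turn": [0, 0, 0], "grip": 0.3}
    - {"xyz": [0, 0, 0], "turn": [0, 0, 0], "grip": 0.1}
    - {"xyz": [0, 0, 0], "turn": [0, 0, 0], "grip": 0}
    - {"xyz": [0, 0, 0], "turn": [0, 0, 0], "grip": 0}
    - {"xyz": [0, 0, 0], "turn": [0, 0, 0], "grip": 0}
    - {"xyz": [0, 0, 0], "turn": [0, 0, 0], "grip": 0}

```text
clock: 2.15
tcp_pos: [0.6304, 0.1917, 0.1515]
orientation: [0.003, 0.745, 0.667, 0.004]
wrist_force: [7.1, -0.9, 0.7]
finger_gap: 0.01
grip_force: 24.8
```

```bash
python3 - <<'E'
from h import *
# arc: grasp point p=tcp-19mm down; hinge in case frame
p,R0=tcp(); g=p+np.array([0,0,.019]); hx=np.array([.464,.209,.046]); cx=np.array([.9937,-.112,0])
d=g-hx; a,b=d@cx,d[2]; rad=np.hypot(a,b); e=np.arctan2(b,a); print(g,rad,e)
for t in np.arange(.1,1.45,.1):
    dw=cx*(rad*np.cos(e+t)-a)+np.array([0,0,rad*np.sin(e+t)-b]); print(round(t,2),(R0.inv().apply(dw)*1e3).round(0))
E
```

```text
[0.63043942 0.19170855 0.17052861] 0.20858059787832894 0.6397921690814061
0.1 [  0. -13. -16.]
0.2 [  0. -28. -31.]
0.3 [  0. -44. -44.]
0.4 [  0. -61. -56.]
0.5 [  0. -80. -66.]
0.6 [  0. -99. -74.]
0.7 [   0. -119.  -80.]
0.8 [   0. -139.  -84.]
0.9 [   0. -160.  -86.]
1.0 [   0. -181.  -85.]
1.1 [   0. -202.  -83.]
1.2 [   0. -222.  -79.]
1.3 [   0. -242.  -73.]
1.4 [   0. -261.  -64.]
```

Emit:
apply_moves:
  rows:
    - {"xyz": [0, 0, -10], "turn": [0, 0, 0], "grip": 0}
    - {"xyz": [0, -8, -20], "turn": [0, 0, 0], "grip": 0}
    - {"xyz": [0, -16, -28], "turn": [0, 0, 0], "grip": 0}
    - {"xyz": [0, -23, -35], "turn": [0, 0, 0], "grip": 0}
    - {"xyz": [0, -31, -41], "turn": [0, 0, 0], "grip": 0}
    - {"xyz": [0, -39, -48], "turn": [0, 0, 0], "grip": 0}
    - {"xyz": [0, -48, -54], "turn": [0, 0, 0], "grip": 0}
    - {"xyz": [0, -57, -60], "turn": [0, 0, 0], "grip": 0}
    - {"xyz": [0, -66, -65], "turn": [0, 0, 0], "grip": 0}
    - {"xyz": [0, -76, -70], "turn": [0, 0, 0], "grip": 0}
    - {"xyz": [0, -86, -74], "turn": [0, 0, 0], "grip": 0}
    - {"xyz": [0, -95, -78], "turn": [0, 0, 0], "grip": 0}

```text
clock: 3.15
tcp_pos: [0.5303, 0.203, 0.2265]
orientation: [-0.001, 0.745, 0.667, 0.0]
wrist_force: [-0.4, 6.7, -12.0]
finger_gap: 0.0099
grip_force: 24.6
```

```bash
python3 - <<'E'
from h import *
p,R0=tcp(); g=p+np.array([0,0,.019]); hx=np.array([.464,.209,.046]); cx=np.array([.9937,-.112,0])
d=g-hx; a,b=d@cx,d[2]; rad=np.hypot(a,b); e=np.arctan2(b,a); print(g,rad,e,e-.64); s=env.get_state(); print(s["wrist_force"],s["finger_gap"])
rad=.2086
for t in np.arange(.1,1.0,.1):
    dw=cx*(rad*np.cos(e+t)-a)+np.array([0,0,rad*np.sin(e+t)-b]); print(round(t,2),(R0.inv().apply(dw)*1e3).round(0))
E
```

```text
[0.53029187 0.20297512 0.24552491] 0.21033059905604298 1.2488621550819672 0.6088621550819672
[ -0.41630336   6.72200045 -11.99581874] 0.009878750752471445
0.1 [  0. -21.  -4.]
0.2 [  0. -41.  -8.]
0.3 [  0. -62.  -9.]
0.4 [  0. -83.  -8.]
0.5 [   0. -103.   -6.]
0.6 [   0. -124.   -1.]
0.7 [   0. -144.    6.]
0.8 [   0. -163.   14.]
0.9 [   0. -181.   25.]
```

Emit:
apply_moves:
  rows:
    - {"xyz": [0, -14, 1], "turn": [0, 0, 0], "grip": 0}
    - {"xyz": [0, -28, -1], "turn": [0, 0, 0], "grip": 0}
    - {"xyz": [0, -42, -3], "turn": [0, 0, 0], "grip": 0}
    - {"xyz": [0, -56, -4], "turn": [0, 0, 0], "grip": 0}
    - {"xyz": [0, -70, -4], "turn": [0, 0, 0], "grip": 0}
    - {"xyz": [0, -84, -4], "turn": [0, 0, 0], "grip": 0}
    - {"xyz": [0, -98, -2], "turn": [0, 0, 0], "grip": 0}
    - {"xyz": [0, -112, 0], "turn": [0, 0, 0], "grip": 0}
    - {"xyz": [0, -126, 4], "turn": [0, 0, 0], "grip": 0}
    - {"xyz": [0, -140, 8], "turn": [0, 0, 0], "grip": 0}
    - {"xyz": [0, -152, 12], "turn": [0, 0, 0], "grip": 0}
    - {"xyz": [0, -160, 16], "turn": [0, 0, 0], "grip": 0}

```text
clock: 4.15
tcp_pos: [0.374, 0.2206, 0.2125]
orientation: [0.002, 0.745, 0.667, 0.004]
wrist_force: [2.9, 4.4, 1.3]
finger_gap: 0.0099
grip_force: 25.9
```

Emit:
apply_moves:
  rows:
    - {"xyz": [0, 0, 0], "turn": [0, 0, 0], "grip": 0.1}
    - {"xyz": [0, 0, 0], "turn": [0, 0, 0], "grip": 0.25}
    - {"xyz": [0, 0, 0], "turn": [0, 0, 0], "grip": 0.25}
    - {"xyz": [0, 0, -20], "turn": [0, 0, 0], "grip": 0.25}
    - {"xyz": [0, 0, -50], "turn": [0, 0, 0], "grip": 0.25}
    - {"xyz": [0, 0, -80], "turn": [0, 0, 0], "grip": 0.25}
    - {"xyz": [0, 0, -110], "turn": [0, 0, 0], "grip": 0.25}
    - {"xyz": [40, 0, -120], "turn": [0, 0, 0], "grip": 0.25}
    - {"xyz": [80, 0, -120], "turn": [0, 0, 0], "grip": 0.3}
    - {"xyz": [120, 0, -120], "turn": [0, 0, 0], "grip": 0.5}

```text
clock: 4.98
tcp_pos: [0.3872, 0.3398, 0.3342]
orientation: [0.002, 0.746, 0.666, 0.004]
wrist_force: [0.9, 0.0, 0.5]
finger_gap: 0.0363
grip_force: 0.0
```

```bash
python3 - <<'E'
from h import *
for n in("scene","top"):
    r=imaging.read_camera(n); cv2.imwrite(f"pics/{n}1.png",r["color"]); np.savez(f"{n}1.npz",**r)
a=cv2.imread("pics/scene1.png")[150:310,250:450]; b=cv2.imread("pics/top1.png")[130:290,160:360]
cv2.imwrite("pics/both1.png",np.hstack([cv2.resize(x,(400,320)) for x in(a,b)]))
s=env.get_state(); print(s["tcp_pos"],s["wrist_force"],s["joint_pos"].round(2))
E
```

```text
[0.38686853 0.34275517 0.33124586] [-0.04908141  0.26602221 -0.61783305] [ 0.57  0.19  0.12  1.5  -0.    2.25]
```

View pics/both1.png

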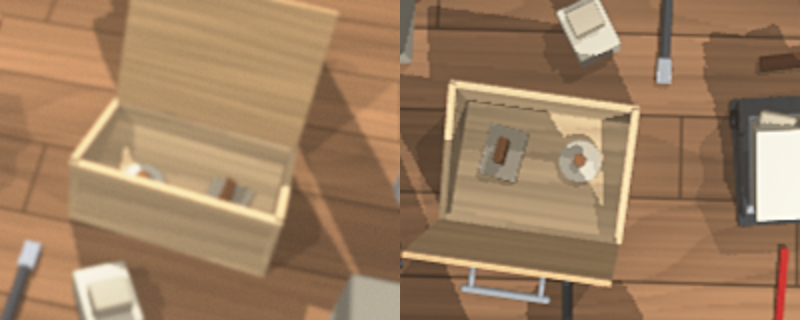

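The front is open and leaning out. The slip, a grey plate with a brown bar, is in the left half at top pixel (211, 206). The disc is at (250, 210).

```bash
python3 - <<'E'
from h import *
r=dict(np.load("top1.npz")); P=cloud(r); K,V=r["camera_matrix"],r["view"]
def ray(uv,z):
    d=np.c_[(uv-K[[0,1],[2,2]])/K[[0,1],[0,1]],np.ones(len(uv))]@V[:3,:3]; o=-V[:3,:3].T@V[:3,3]
    return o+d*((z-o[2])/d[:,2])[:,None]
hsv=cv2.cvtColor(r["color"],cv2.COLOR_BGR2HSV); roi=(slice(185,230),slice(192,232))
Z=P[...,2]; print("z",np.round(Z[200:214,198:226:3],3).tolist()[::4])
for name,m,z in(("bar",(hsv[...,1]>90)&(hsv[...,2]<150),.058),("plate",(Z>.017)&(Z<.07)&True,.022),("grey",(hsv[...,1]<60),.022)):
    f=np.zeros(Z.shape,np.uint8); f[roi]=m[roi]; f=cv2.morphologyEx(f,cv2.MORPH_CLOSE,np.ones((3,3)))
    k,l,st,_=cv2.connectedComponentsWithStats(f); i=1+st[1:,4].argmax(); v,u=np.nonzero(l==i)
    W=ray(np.c_[u,v].astype(float),z)[:,:2]*1000
    c,s,a=cv2.minAreaRect(W.astype(np.float32)); 
    e,ev=np.linalg.eigh(np.cov(W.T)); ax=ev[:,1]*np.sign(ev[0,1]); print(name,st[i],"mean",W.mean(0).round(1),"rect",np.round(c,1),np.round(s,1),round(a,1),"pca yaw",np.arctan2(ax[1],ax[0]).round(3),"zmed",np.median(Z[l==i]).round(4))
# lid now
L=P[240:270,165:255]; print("stale lid")
E
```

```text
z [[0.01, 0.007, 0.021, 1.616, 0.056, 0.062, 0.026, 0.026, 0.016, 0.007], [0.007, 0.017, 0.016, 0.027, 0.062, 0.055, 0.023, 0.027, 0.022, 0.008], [0.007, 0.02, 0.024, 0.059, 0.056, 0.025, 0.021, 0.018, 0.008, 0.005], [0.009, 0.025, 0.016, 0.017, 0.029, 0.026, 0.022, 0.024, 0.015, 0.009]]
bar [207 199   8  13  69] mean [589.5 256.8] rect [589.7 256.7] [16.7 37.7] 76.5 pca yaw -0.203 zmed 0.0564
plate [198 192  28  29 515] mean [589.  257.9] rect [587.6 262. ] [70.6 87.9] 74.6 pca yaw -0.262 zmed 0.0224
grey [199 192  25  29 390] mean [588.7 257.7] rect [590.2 259. ] [59.9 78.6] 76.4 pca yaw -0.273 zmed 0.0215
stale lid
```

```bash
python3 - <<'E'
from h import *
print(plan([.5895,.257,.29],tool([0,0,-1],[.233,.972,0])))
E
```

```text
(array([-63.6, 210.5,  41.9]), array([ 4.5000e-03,  1.0000e-03, -1.4429e+00]))
```

Emit:
apply_moves:
  rows:
    - {"xyz": [-6, 20, 0], "turn": [0, 0, -0.12], "grip": 0.6}
    - {"xyz": [-12, 40, 0], "turn": [0, 0, -0.24], "grip": 0.6}
    - {"xyz": [-18, 60, 0], "turn": [0, 0, -0.36], "grip": 0.6}
    - {"xyz": [-24, 80, 0], "turn": [0, 0, -0.48], "grip": 0.6}
    - {"xyz": [-30, 100, 0], "turn": [0, 0, -0.6], "grip": 0.6}
    - {"xyz": [-36, 120, 5], "turn": [0, 0, -0.72], "grip": 0.6}
    - {"xyz": [-42, 140, 15], "turn": [0, 0, -0.84], "grip": 0.6}
    - {"xyz": [-48, 160, 25], "turn": [0, 0, -0.96], "grip": 0.6}
    - {"xyz": [-54, 180, 35], "turn": [0, 0, -1.08], "grip": 0.6}
    - {"xyz": [-60, 200, 42], "turn": [0, 0, -1.2], "grip": 0.6}
    - {"xyz": [-63.5, 210.5, 42], "turn": [0, 0, -1.32], "grip": 0.6}
    - {"xyz": [-63.5, 210.5, 42], "turn": [0.003, 0.001, -1.443], "grip": 0.6}

```text
clock: 6.08
tcp_pos: [0.59, 0.2498, 0.2888]
orientation: [-0.0, 0.118, 0.993, -0.001]
wrist_force: [-0.2, -0.2, 0.1]
finger_gap: 0.0513
grip_force: 0.0
```

Emit:
apply_moves:
  rows:
    - {"xyz": [0, 0, 25], "turn": [0, 0, 0], "grip": 0.55}
    - {"xyz": [0, 0, 50], "turn": [0, 0, 0], "grip": 0.55}
    - {"xyz": [0, 0, 75], "turn": [0, 0, 0], "grip": 0.55}
    - {"xyz": [0, 0, 100], "turn": [0, 0, 0], "grip": 0.55}
    - {"xyz": [0, 0, 125], "turn": [0, 0, 0], "grip": 0.55}
    - {"xyz": [0, 0, 150], "turn": [0, 0, 0], "grip": 0.55}
    - {"xyz": [0, 0, 165], "turn": [0, 0, 0], "grip": 0.55}
    - {"xyz": [0, 0, 175], "turn": [0, 0, 0], "grip": 0.55}
    - {"xyz": [0, 0, 180], "turn": [0, 0, 0], "grip": 0.55}
    - {"xyz": [0, 0, 180], "turn": [0, 0, 0], "grip": 0.55}

```text
clock: 6.92
tcp_pos: [0.5875, 0.252, 0.1086]
orientation: [-0.001, 0.119, 0.993, -0.001]
wrist_force: [-0.0, 0.8, 0.1]
finger_gap: 0.0469
grip_force: 0.0
```

```bash
python3 - <<'E'
from h import *
r=imaging.read_camera("scene");t=imaging.read_camera("top"); s=env.get_state(); print(s["tcp_pos"],s["wrist_force"],s["joint_pos"].round(2))
cv2.imwrite("pics/c.png",np.hstack([cv2.resize(x,(400,320)) for x in(r["color"][130:290,260:460],t["color"][130:290,160:360])]))
print(plan([.5895,.257,.027],tool([0,0,-1],[.233,.972,0])))
E
```

```text
[0.58840308 0.25250784 0.10992409] [ 1.48118364  0.03126496 -0.04436441] [ 0.28  0.49  0.02  1.09 -0.    0.52]
(array([-0. ,  4.7, 82.9]), array([-0.0006, -0.0003, -0.0038]))
```

View pics/c.png

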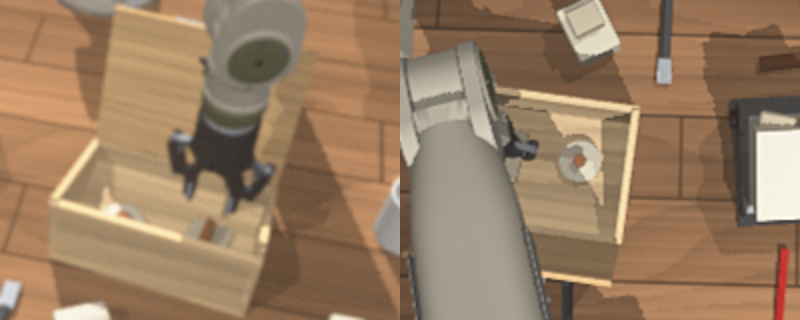

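The gripper is inside the case opening above the slip bar at crop (210, 228), with the walls and the front clear. Next I'll go down and grip.

Emit:
apply_moves:
  rows:
    - {"xyz": [0, 3, 15], "turn": [0, 0, 0], "grip": 0.55}
    - {"xyz": [0, 4.5, 35], "turn": [0, 0, 0], "grip": 0.5}
    - {"xyz": [0, 4.5, 52], "turn": [0, 0, 0], "grip": 0.5}
    - {"xyz": [0, 4.5, 66], "turn": [0, 0, 0], "grip": 0.5}
    - {"xyz": [0, 4.5, 76], "turn": [0, 0, 0], "grip": 0.5}
    - {"xyz": [0, 4.5, 82], "turn": [0, 0, 0], "grip": 0.5}
    - {"xyz": [0, 4.5, 82], "turn": [0, 0, 0], "grip": 0.5}

```text
clock: 7.6
tcp_pos: [0.5882, 0.2568, 0.0258]
orientation: [-0.002, 0.119, 0.993, -0.001]
wrist_force: [-0.4, 0.7, 0.1]
finger_gap: 0.0423
grip_force: 0.0
```

Emit:
apply_moves:
  force: 50
  rows:
    - {"xyz": [0, 0, 0], "turn": [0, 0, 0], "grip": 0.3}
    - {"xyz": [0, 0, 0], "turn": [0, 0, 0], "grip": 0.2}
    - {"xyz": [0, 0, 0], "turn": [0, 0, 0], "grip": 0.1}
    - {"xyz": [0, 0, 0], "turn": [0, 0, 0], "grip": 0}
    - {"xyz": [0, 0, 0], "turn": [0, 0, 0], "grip": 0}
    - {"xyz": [0, 0, 0], "turn": [0, 0, 0], "grip": 0}

```text
clock: 8.1
tcp_pos: [0.5895, 0.2572, 0.0278]
orientation: [-0.0, 0.119, 0.993, -0.0]
wrist_force: [-0.7, -0.3, 6.0]
finger_gap: 0.0136
grip_force: 49.6
```

Emit:
apply_moves:
  force: 60
  rows:
    - {"xyz": [0, 0, -8], "turn": [0, 0, 0], "grip": 0}
    - {"xyz": [0, 0, -22], "turn": [0, 0, 0], "grip": 0}
    - {"xyz": [0, 0, -42], "turn": [0, 0, 0], "grip": 0}
    - {"xyz": [0, 0, -65], "turn": [0, 0, 0], "grip": 0}
    - {"xyz": [0, 0, -90], "turn": [0, 0, 0], "grip": 0}
    - {"xyz": [0, 0, -115], "turn": [0, 0, 0], "grip": 0}
    - {"xyz": [0, 0, -140], "turn": [0, 0, 0], "grip": 0}
    - {"xyz": [0, 0, -165], "turn": [0, 0, 0], "grip": 0}
    - {"xyz": [0, 0, -190], "turn": [0, 0, 0], "grip": 0}
    - {"xyz": [0, 0, -215], "turn": [0, 0, 0], "grip": 0}
    - {"xyz": [0, 0, -240], "turn": [0, 0, 0], "grip": 0}
    - {"xyz": [0, 0, -255], "turn": [0, 0, 0], "grip": 0}

```text
clock: 9.1
tcp_pos: [0.5891, 0.2571, 0.2844]
orientation: [-0.0, 0.119, 0.993, -0.0]
wrist_force: [0.9, 0.1, -1.5]
finger_gap: 0.0128
grip_force: 58.5
```

```bash
cat >> h.py <<'E'
C=np.array([.559,-.190,.116]); N=np.array([-.437,-.0352,.8988]); N/=np.linalg.norm(N)
UP=np.array([np.cos(.08),np.sin(.08),0]); UP=UP-UP@N*N; UP/=np.linalg.norm(UP); FY=np.cross(N,UP)
E
python3 - <<'E'
from h import *
# underside lies ~18mm beyond TCP (tcp .0278, floor .010)
print(plan(C+N*(.018+.10),tool(-N,FY)),C+N*.118,np.degrees(FY))
E
```

```text
(array([ -27.4, -457.8,   62.4]), array([-0.0727, -0.4505, -0.3132])) [ 0.50743528 -0.1941535   0.22205578] [-4.57877461e+00  5.71125298e+01  1.04990496e-02]
```

Emit:
apply_moves:
  rows:
    - {"xyz": [-1, -15, 0], "turn": [0, 0, -0.02], "grip": 0}
    - {"xyz": [-3, -45, 0], "turn": [-0.005, -0.04, -0.04], "grip": 0}
    - {"xyz": [-5, -80, 0], "turn": [-0.01, -0.07, -0.05], "grip": 0}
    - {"xyz": [-7, -115, 0], "turn": [-0.017, -0.1, -0.07], "grip": 0}
    - {"xyz": [-9, -150, 0], "turn": [-0.022, -0.14, -0.1], "grip": 0}
    - {"xyz": [-11, -185, 0], "turn": [-0.03, -0.18, -0.13], "grip": 0}
    - {"xyz": [-13, -220, 5], "turn": [-0.035, -0.22, -0.15], "grip": 0}
    - {"xyz": [-15, -255, 10], "turn": [-0.041, -0.255, -0.177], "grip": 0}
    - {"xyz": [-17, -290, 15], "turn": [-0.047, -0.29, -0.2], "grip": 0}
    - {"xyz": [-19, -325, 20], "turn": [-0.053, -0.33, -0.23], "grip": 0}
    - {"xyz": [-22, -360, 30], "turn": [-0.06, -0.37, -0.257], "grip": 0}
    - {"xyz": [-24, -390, 40], "turn": [-0.065, -0.405, -0.281], "grip": 0}

```text
clock: 10.1
tcp_pos: [0.5188, -0.1291, 0.2419]
orientation: [0.203, -0.023, 0.979, 0.007]
wrist_force: [0.8, -0.7, -1.8]
finger_gap: 0.0134
grip_force: 58.8
```

```bash
python3 - <<'E'
from h import *
print(plan(C+N*(.018+.10),tool(-N,FY)))
E
```

```text
(array([ 21.1, -64.5,  12.2]), array([-0.0093, -0.0456, -0.0306]))
```

Emit:
apply_moves:
  rows:
    - {"xyz": [7, -25, 4], "turn": [-0.003, -0.015, -0.01], "grip": 0}
    - {"xyz": [14, -45, 8], "turn": [-0.006, -0.03, -0.02], "grip": 0}
    - {"xyz": [18, -58, 11], "turn": [-0.009, -0.0456, -0.03], "grip": 0}
    - {"xyz": [21, -64.5, 12], "turn": [-0.0093, -0.0456, -0.0306], "grip": 0}
    - {"xyz": [21, -64.5, 12], "turn": [-0.0093, -0.0456, -0.0306], "grip": 0}
    - {"xyz": [21, -64.5, 12], "turn": [-0.0093, -0.0456, -0.0306], "grip": 0}

```text
clock: 10.6
tcp_pos: [0.5082, -0.1922, 0.222]
orientation: [0.223, -0.038, 0.974, 0.01]
wrist_force: [0.1, 0.2, -1.2]
finger_gap: 0.0129
grip_force: 58.8
```

```bash
python3 - <<'E'
from h import *
print(plan(C+N*(.018+.03),tool(-N,FY)))
r=imaging.read_camera("scene");t=imaging.read_camera("top");np.savez("s2.npz",**r);np.savez("t2.npz",**t); s=env.get_state(); print(s["tcp_pos"],s["wrist_force"],s["ft_torque"],s["joint_pos"].round(2))
cv2.imwrite("pics/d.png",np.hstack([cv2.resize(x,(400,400)) for x in(r["color"][140:270,150:280],t["color"][150:280,290:420])]))
E
```

```text
(array([ 0.6, -2. , 69.5]), array([ 0.0017, -0.0031, -0.0025]))
[ 0.50882379 -0.19167627  0.22250451] [-0.01209963  0.23880815 -1.43003955] [ 0.00671588  0.49104696 -0.00551662] [-0.68 -0.04 -0.48  0.79  0.31 -0.71]
```

View pics/d.png

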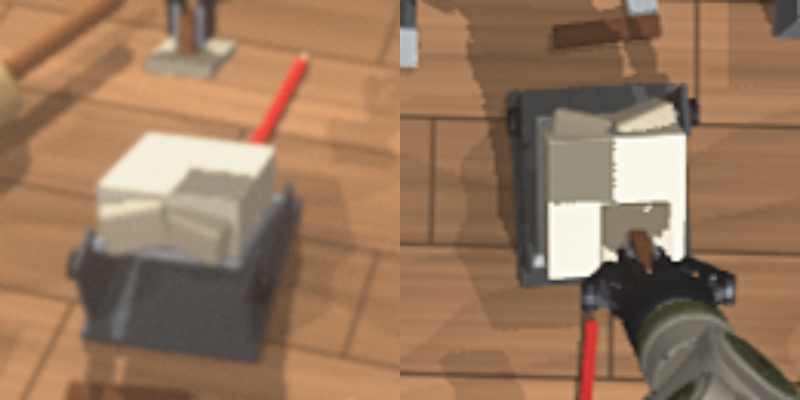

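The slip hangs below the fingers with its plate at crop-left (190, 57), roughly parallel to the face. In the top crop the face centre is near (617, 205). Next I'll check how the plate sits in the hand.

```bash
python3 - <<'E'
from h import *
p,R0=tcp()
for n,(a,b,c_,d_) in {"s2":(148,170,190,235),"t2":(205,245,345,390)}.items():
    r=dict(np.load(n+".npz")); P=cloud(r)[a:b,c_:d_]; hsv=cv2.cvtColor(r["color"],cv2.COLOR_BGR2HSV)[a:b,c_:d_]
    L=R0.inv().apply((P-p).reshape(-1,3))*1000 # tool frame mm
    k=(abs(L[:,0])<55)&(abs(L[:,1])<45)&(L[:,2]>-3)&(L[:,2]<28)&(hsv[...,1].ravel()<90)
    Q=L[k]; A=np.c_[Q[:,:2],np.ones(len(Q))]; w=np.ones(len(Q),bool)
    for _ in range(4): s=np.linalg.lstsq(A[w],Q[w,2],rcond=None)[0]; w=abs(Q[:,2]-A@s)<4
    print(n,k.sum(),w.sum(),"slopes",s.round(3),"ext",np.percentile(Q[w],[1,99],axis=0).round(0).tolist(),cv2.minAreaRect(Q[w][:,:2].astype(np.float32)))
E
```

```text
s2 250 184 slopes [-0.031  0.013  5.389] ext [[-43.0, -32.0, 3.0], [37.0, 26.0, 10.0]] ((-4.027004241943359, -3.1698036193847656), (59.42412185668945, 81.23992156982422), 88.91510772705078)
t2 310 252 slopes [ 4.000e-03 -1.000e-02  6.212e+00] ext [[-41.0, -28.0, 2.0], [8.0, 29.0, 10.0]] ((-16.72996711730957, 0.8845653533935547), (58.002777099609375, 52.13587188720703), 88.40554809570312)
```

Emit:
apply_moves:
  rows:
    - {"xyz": [0.5, -2, 12], "turn": [0, 0, 0], "grip": 0}
    - {"xyz": [0.5, -2, 30], "turn": [0.002, -0.003, -0.0025], "grip": 0}
    - {"xyz": [0.5, -2, 48], "turn": [0.002, -0.003, -0.0025], "grip": 0}
    - {"xyz": [0.5, -2, 60], "turn": [0.002, -0.003, -0.0025], "grip": 0}
    - {"xyz": [0.5, -2, 69], "turn": [0.002, -0.003, -0.0025], "grip": 0}
    - {"xyz": [0.5, -2, 69], "turn": [0.002, -0.003, -0.0025], "grip": 0}

```text
clock: 11.2
tcp_pos: [0.5382, -0.1903, 0.1582]
orientation: [0.224, -0.04, 0.974, 0.01]
wrist_force: [-1.1, -0.3, -1.3]
finger_gap: 0.0129
grip_force: 58.8
```

```bash
python3 - <<'E'
from h import *
r=imaging.read_camera("scene");t=imaging.read_camera("top");np.savez("s3.npz",**r);np.savez("t3.npz",**t); s=env.get_state(); print(s["tcp_pos"],s["wrist_force"],s["ft_torque"])
print(plan(C+N*(.018),tool(-N,FY)))
cv2.imwrite("pics/e.png",np.hstack([cv2.resize(x,(400,400)) for x in(r["color"][160:250,160:250],t["color"][170:260,310:400])]))
E
```

```text
[ 0.53854723 -0.19132147  0.16000352] [ 0.09596763  0.15326012 -0.62124965] [-0.07967186  0.51179693 -0.00616861]
(array([ 0.9, -0.3, 30.5]), array([-0.0002,  0.0007,  0.0023]))
```

View pics/e.png

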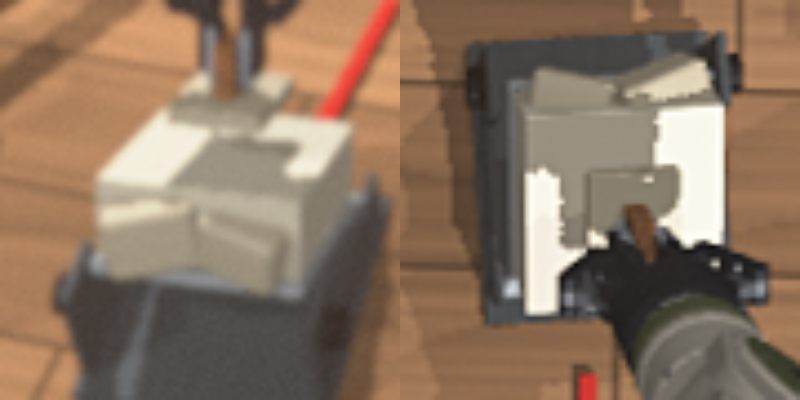

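The plate is 30 mm off the face and parallel to it, centred on it in both views (crop-left plate (230, 100), crop-right (632, 200)). I'll go in slowly.

Emit:
apply_moves:
  rows:
    - {"xyz": [2.5, 0, 8], "turn": [0, 0, 0], "grip": 0}
    - {"xyz": [2.5, 0, 16], "turn": [0, 0, 0.002], "grip": 0}
    - {"xyz": [2.5, 0, 22], "turn": [0, 0, 0.002], "grip": 0}
    - {"xyz": [2.5, 0, 25], "turn": [0, 0, 0.002], "grip": 0}
    - {"xyz": [2.5, 0, 26], "turn": [0, 0, 0.002], "grip": 0}
    - {"xyz": [2.5, 0, 26], "turn": [0, 0, 0.002], "grip": 0}
    - {"xyz": [2.5, 0, 26], "turn": [0, 0, 0.002], "grip": 0}

```text
clock: 11.88
tcp_pos: [0.5475, -0.1914, 0.1354]
orientation: [0.225, -0.038, 0.974, 0.009]
wrist_force: [0.6, 0.4, -1.7]
finger_gap: 0.0131
grip_force: 58.8
```

Emit:
apply_moves:
  rows:
    - {"xyz": [0, 0, 1], "turn": [0, 0, 0], "grip": 0}
    - {"xyz": [0, 0, 2], "turn": [0, 0, 0], "grip": 0}
    - {"xyz": [0, 0, 3], "turn": [0, 0, 0], "grip": 0}
    - {"xyz": [0, 0, 3], "turn": [0, 0, 0], "grip": 0}

```text
clock: 12.22
tcp_pos: [0.5487, -0.1912, 0.1326]
orientation: [0.225, -0.038, 0.974, 0.009]
wrist_force: [-0.0, -1.2, -2.0]
finger_gap: 0.0132
grip_force: 58.8
```

```bash
cat > f.py <<'E'
from h import *
s=env.get_state(); p,R0=tcp(); print("height over face-18:",round(((p-C)@N-.018)*1e3,2),"F tool",R0.inv().apply(s["wrist_force"]).round(2),"M tool",R0.inv().apply(s["ft_torque"]).round(3),plan(p,tool(-N,FY))[1])
E
python3 f.py
```

```text
height over face-18: 1.41 F tool [ 1.   -1.15  1.75] M tool [-0.024  0.56   0.063] [-0.0009  0.0009 -0.0009]
```

Emit:
apply_moves:
  rows:
    - {"xyz": [0, 0, 0.5], "turn": [0, 0, 0], "grip": 0}
    - {"xyz": [0, 0, 1], "turn": [0, 0, 0], "grip": 0}
    - {"xyz": [0, 0, 1.5], "turn": [0, 0, 0], "grip": 0}
    - {"xyz": [0, 0, 2], "turn": [0, 0, 0], "grip": 0}
    - {"xyz": [0, 0, 2], "turn": [0, 0, 0], "grip": 0}

```text
clock: 12.63
tcp_pos: [0.5496, -0.1912, 0.1312]
orientation: [0.225, -0.038, 0.973, 0.009]
wrist_force: [-3.2, 0.4, 3.4]
finger_gap: 0.0131
grip_force: 59.6
```

```bash
python3 f.py
```

```text
height over face-18: -0.18 F tool [ 1.33  0.62 -4.45] M tool [-0.219  0.883 -0.028] [-0.0011  0.001  -0.0009]
```

Emit:
apply_moves:
  rows:
    - {"xyz": [0, 0, 0.5], "turn": [0, 0, 0], "grip": 0}
    - {"xyz": [0, 0, 1], "turn": [-0.003, 0.006, 0], "grip": 0}
    - {"xyz": [0, 0, 1], "turn": [-0.006, 0.012, 0], "grip": 0}
    - {"xyz": [0, 0, 1], "turn": [-0.006, 0.012, 0], "grip": 0}
    - {"xyz": [0, 0, 1], "turn": [-0.006, 0.012, 0], "grip": 0}

```text
clock: 13.05
tcp_pos: [0.5495, -0.1912, 0.1312]
orientation: [0.219, -0.039, 0.975, 0.011]
wrist_force: [-13.8, 1.1, 14.7]
finger_gap: 0.0129
grip_force: 61.7
```

```bash
python3 f.py
```

```text
height over face-18: -0.12 F tool [  6.02   2.31 -19.11] M tool [-0.405  1.1   -0.034] [ 0.0043 -0.011  -0.0012]
```

Emit:
apply_moves:
  rows:
    - {"xyz": [0, 0, 0], "turn": [0, 0.005, 0], "grip": 0}
    - {"xyz": [0, 0, 0], "turn": [0, 0.01, 0], "grip": 0}
    - {"xyz": [0, 0, 0], "turn": [0, 0.01, 0], "grip": 0}
    - {"xyz": [0, 0, 0], "turn": [0, 0.01, 0], "grip": 0}

```text
clock: 13.38
tcp_pos: [0.5495, -0.1913, 0.1316]
orientation: [0.215, -0.039, 0.976, 0.011]
wrist_force: [-15.6, 3.0, 14.7]
finger_gap: 0.0129
grip_force: 62.0
```

```bash
python3 f.py
```

```text
height over face-18: 0.19 F tool [  7.69   4.34 -19.75] M tool [-0.479  1.172 -0.06 ] [ 0.0041 -0.0207 -0.0011]
```

Emit:
apply_moves:
  rows:
    - {"xyz": [0, 0, 0], "turn": [-0.005, 0, 0], "grip": 0}
    - {"xyz": [0, 0, 0], "turn": [-0.01, 0, 0], "grip": 0}
    - {"xyz": [0, 0, 0], "turn": [-0.01, 0, 0], "grip": 0}
    - {"xyz": [0, 0, 0], "turn": [-0.01, 0, 0], "grip": 0}

```text
clock: 13.72
tcp_pos: [0.5495, -0.1913, 0.1316]
orientation: [0.214, -0.04, 0.976, 0.016]
wrist_force: [-15.5, 2.4, 14.8]
finger_gap: 0.0128
grip_force: 62.0
```

```bash
python3 f.py
```

```text
height over face-18: 0.2 F tool [  7.62   3.91 -19.79] M tool [-0.378  1.186  0.035] [ 0.014  -0.0206 -0.0014]
```

Emit:
apply_moves:
  rows:
    - {"xyz": [0, 0, -1], "turn": [0.005, -0.006, 0], "grip": 0}
    - {"xyz": [0, 0, -1], "turn": [0.012, -0.014, 0], "grip": 0}
    - {"xyz": [0, 0, -0.5], "turn": [0.012, -0.014, 0], "grip": 0}
    - {"xyz": [0, 0, 0], "turn": [0.012, -0.014, 0], "grip": 0}
    - {"xyz": [0, 0, 0], "turn": [0.012, -0.014, 0], "grip": 0}
    - {"xyz": [0, 0, 0], "turn": [0.012, -0.014, 0], "grip": 0}

```text
clock: 14.22
tcp_pos: [0.5499, -0.1915, 0.1313]
orientation: [0.222, -0.039, 0.974, 0.01]
wrist_force: [-12.1, 0.3, 14.5]
finger_gap: 0.0134
grip_force: 61.8
```

```bash
python3 f.py
```

```text
height over face-18: -0.24 F tool [  4.56   1.3  -18.32] M tool [-0.364  1.165  0.025] [ 0.0018 -0.0062 -0.0011]
```

Emit:
apply_moves:
  rows:
    - {"xyz": [0.2, 0.1, 0], "turn": [0, 0, 0], "grip": 0}
    - {"xyz": [0.4, 0.2, 0], "turn": [0, 0, 0], "grip": 0}
    - {"xyz": [0.4, 0.2, 0], "turn": [0, 0, 0], "grip": 0}
    - {"xyz": [0.4, 0.2, 0], "turn": [0, 0, 0], "grip": 0}

```text
clock: 14.55
tcp_pos: [0.5499, -0.1915, 0.1313]
orientation: [0.222, -0.039, 0.974, 0.01]
wrist_force: [-10.7, 0.5, 13.2]
finger_gap: 0.0132
grip_force: 61.5
```

```bash
python3 f.py
```

```text
height over face-18: -0.24 F tool [  3.82   1.4  -16.53] M tool [-0.38   0.982  0.089] [ 0.0015 -0.0055 -0.0009]
```

```bash
python3 - <<'E'
from h import *
X=-UP
for n in("scene","top"):
    Ls=[];Cs=[]
    for _ in range(8):
        r=imaging.read_camera(n); d=cloud(r)-C; Ls.append(np.dstack([d@UP,d@FY,d@N])*1000); 
    L=np.median(Ls,0); hsv=cv2.cvtColor(r["color"],cv2.COLOR_BGR2HSV)
    def fit(m,name):
        Q=L[m]; A=np.c_[Q[:,:2],np.ones(len(Q))]; w=np.ones(len(Q),bool)
        for _ in range(5): s=np.linalg.lstsq(A[w],Q[w,2],rcond=None)[0]; w=abs(Q[:,2]-A@s)<3
        print(n,name,w.sum(),"slopes",s.round(4),np.percentile(Q[w],[1,99],axis=0).round(0).tolist()); return Q[w]
    pale=hsv[...,1]<80
    fm=(abs(L[...,2])<5)&(abs(L[...,0])<66)&(abs(L[...,1])<61)&~((abs(L[...,0])<46)&(abs(L[...,1])<36)); fit(fm,"face")
    q=fit(pale&(abs(L[...,2]-12)<5)&(abs(L[...,0])<46)&(abs(L[...,1])<36),"plate"); print(cv2.minAreaRect(q[:,:2].astype(np.float32)))
    e=r["color"][165:255,160:250] if n=="scene" else r["color"][170:260,310:400]; cv2.imwrite(f"pics/z_{n}.png",cv2.resize(e,(400,400)))
cv2.imwrite("pics/z.png",np.hstack([cv2.imread(f"pics/z_{n}.png") for n in("scene","top")]))
E
python3 f.py
```

```text
scene face 362 slopes [-0.0022  0.0012  1.1171] [[-64.0, -59.0, 0.0], [65.0, 60.0, 2.0]]
scene plate 178 slopes [-1.76000e-02 -8.70000e-03  1.29418e+01] [[-36.0, -32.0, 10.0], [41.0, 26.0, 14.0]]
((1.4628715515136719, -3.438749313354492), (58.630794525146484, 79.8401107788086), 89.94242095947266)
top face 718 slopes [ 0.0014  0.0023 -0.3035] [[-64.0, -60.0, -3.0], [66.0, 60.0, 2.0]]
top plate 244 slopes [-3.30000e-03 -9.00000e-04  1.18197e+01] [[-7.0, -29.0, 9.0], [39.0, 29.0, 14.0]]
((14.37261962890625, -0.05792999267578125), (49.98899841308594, 58.5059928894043), 0.15825170278549194)
height over face-18: -0.24 F tool [  3.96   1.59 -17.06] M tool [-0.353  0.985  0.035] [ 0.0016 -0.0056 -0.0008]
```

View pics/z.png

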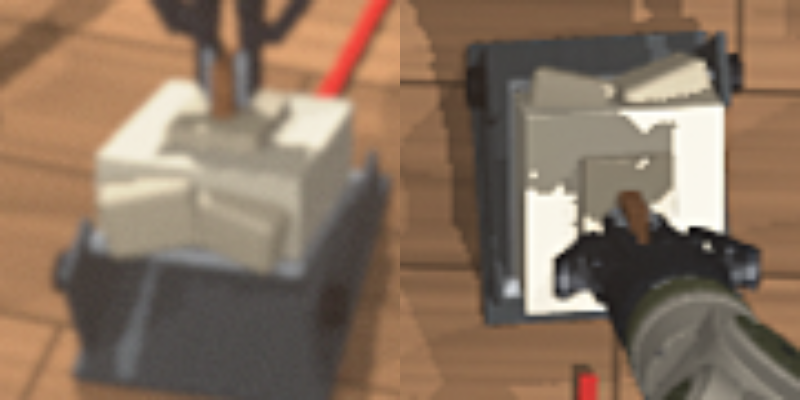

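The slip is pressed on the face, centred within about 1–3 mm and square to 0.2°. The depth slopes differ by at most 0.015. One last probe for the flush angle.

Emit:
apply_moves:
  rows:
    - {"xyz": [0, 0, 0], "turn": [0, -0.004, 0], "grip": 0}
    - {"xyz": [0, 0, 0], "turn": [0, -0.008, 0], "grip": 0}
    - {"xyz": [0, 0, 0], "turn": [0, -0.008, 0], "grip": 0}
    - {"xyz": [0, 0, 0], "turn": [0, -0.008, 0], "grip": 0}

```text
clock: 15.68
tcp_pos: [0.55, -0.1914, 0.1313]
orientation: [0.226, -0.039, 0.973, 0.01]
wrist_force: [-9.8, 1.0, 12.5]
finger_gap: 0.013
grip_force: 61.5
```

```bash
python3 f.py
```

```text
height over face-18: -0.25 F tool [  3.25   1.79 -15.48] M tool [-0.498  1.291  0.041] [ 0.0015  0.0026 -0.0007]
```

Emit:
apply_moves:
  rows:
    - {"xyz": [0, 0, 0], "turn": [0, -0.004, 0], "grip": 0}
    - {"xyz": [0, 0, 0], "turn": [0, -0.008, 0], "grip": 0}
    - {"xyz": [0, 0, 0], "turn": [0, -0.008, 0], "grip": 0}
    - {"xyz": [0, 0, 0], "turn": [0, -0.008, 0], "grip": 0}

```text
clock: 16.02
tcp_pos: [0.5502, -0.1915, 0.1314]
orientation: [0.23, -0.039, 0.972, 0.01]
wrist_force: [-7.9, 1.7, 13.6]
finger_gap: 0.0134
grip_force: 61.5
```

```bash
python3 f.py
```

```text
height over face-18: -0.27 F tool [  0.81   2.34 -15.66] M tool [-0.354  1.169 -0.026] [ 0.0015  0.011  -0.0005]
```

Emit:
apply_moves:
  rows:
    - {"xyz": [0, 0, 0], "turn": [0, 0.005, 0], "grip": 0}
    - {"xyz": [0, 0, 0], "turn": [0, 0.01, 0], "grip": 0}
    - {"xyz": [0, 0, 0], "turn": [0, 0.01, 0], "grip": 0}
    - {"xyz": [0, 0, 0], "turn": [0, 0.01, 0], "grip": 0}
    - {"xyz": [0, 0, 0], "turn": [0, 0.01, 0], "grip": 0}
    - {"xyz": [0, 0, 0], "turn": [0, 0.01, 0], "grip": 0}

```text
clock: 16.52
tcp_pos: [0.5501, -0.1915, 0.1313]
orientation: [0.225, -0.039, 0.974, 0.01]
wrist_force: [-10.4, 0.2, 11.6]
finger_gap: 0.0132
grip_force: 61.5
```

```bash
python3 f.py; python3 - <<'E'
from h import *
for n in("scene","top"):
    L=[]
    for _ in range(6):
        r=imaging.read_camera(n); d=cloud(r)-C; L.append(np.dstack([d@UP,d@FY,d@N])*1000)
    L=np.median(L,0); pale=cv2.cvtColor(r["color"],cv2.COLOR_BGR2HSV)[...,1]<80
    Q=L[pale&(abs(L[...,2]-12)<4)&(abs(L[...,0])<46)&(abs(L[...,1])<36)]; A=np.c_[Q[:,:2],np.ones(len(Q))]; print(n,np.linalg.lstsq(A,Q[:,2],rcond=None)[0].round(4))
E
python3 -c "
from workcell import env; s=env.get_state(); print(s['clock'],s['qvel'].round(3),s['wrist_force'])"
```

```text
height over face-18: -0.27 F tool [  4.16   1.07 -15.  ] M tool [-0.346  0.851 -0.023] [ 0.0015  0.0008 -0.0006]
scene [-1.82000e-02 -1.20000e-02  1.27261e+01]
top [ 7.10000e-03 -2.60000e-03  1.14604e+01]
17.1167 [ 0.001  0.001 -0.001  0.    -0.001 -0.   ] [-9.63618315  1.29648526 11.45734164]
```

```bash
python3 -c "
from workcell import ticket; print(ticket.hand_in())"
```

```text
the job is handed in; nothing more can be done
None
```

The job is handed in: the front is open past upright, the disc is still in the case, and the slip is gripped and pressed at about 15 N on the stone's face, centred within about 3 mm and flush as far as depth and force readings can show.

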